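# Set and lock the air regulator, then hold the purge valve two turns open

### The job

Ready the air supply: turn the regulator's black knob until its white pointer stands on the red mark, let go of it, and slide the yellow lock fully home over the knob by its red tab. Then, by the black crank handle, close the red valve wheel clockwise to its stop and back it off exactly two full turns, never going more than a quarter turn past that. The wheel springs back if let go, so finish while still gripping the crank handle with the wheel held there; leave the loose things around the unit alone.

Things in the scene. Friction and masses are not known exactly. Their poses are not given: they have to be found in the camera images.
- air_skid: The air unit, fixed to the table: steel plate 170 (x) x 300 (y) x 8 mm, regulator block at its left (+y) end, brass purge valve at its right. Origin: centre of the plate's underside; x points to its back edge (away from the robot at yaw 0), y left, z up. In this frame the knob's axis is at x -45, y +85 mm, the valve's at x 0, y -75 mm, the flat gauge (46 mm across, top z 45) at x +45, y +22 mm
- knob_grip (a point): Black regulator knob turning about the vertical: a bar 32 mm long, 12 mm thick, top at z 82 mm, on a skirt of 40 mm diameter. Point: on the axis, 12 mm below the top (z 70 mm). Grip the bar across its 12 mm. A white pointer is on one end of the bar; the red mark is on the white dial on the unit's -x side. On the mark the bar lies along the unit's x. Ignore the point's yaw (it is not along the bar)
- regulator_knob (a joint): Knob angle in rad, growing clockwise seen from above, 0 to 2.6; 1.6 = pointer on the red mark. The bar's direction is the unit's x axis turned counter-clockwise by (1.6 - value). Starts 0.5 to 1.3 rad short of the mark; friction 0.04 N m holds it where it is left
- lock_tab (a point): Red upright tab of the yellow fork lock, 20 (x) x 12 (y) mm, from z 50 to 85 mm. Point: in its middle, 11 mm below the top (z 74 mm). It slides along the unit's x: pull it toward -x, to the knob. Grip it across its 12 mm (unit's y) or push it from behind. Home, the point is 56 mm behind the knob's axis. The tines have 2.5 mm play beside the knob's bar and hit it if it is over 0.15 rad off
- lock_slide (a joint): Travel of the lock in m: 0 = drawn back, clear of the knob; 0.035 = fully home over the knob (end stop). Friction 2 N; stays where it is left
- valve_wheel (a joint): Opening of the valve wheel in rad: 0 = closed on its stop; grows counter-clockwise (from above), 6.283 per turn; 12.566 = two turns open; travel ends at 18.85. Starts 0.4 to 0.9 turn open. Friction 0.09 N m, return spring toward closed 0.012 N m per rad: below about one turn the wheel stays where left, further open it turns back when let go
- valve_axis (a point): Centre of the red valve wheel, on its vertical axis, at the height of the rim (z 70 mm). The rim's bar is 12 mm thick on a circle of 45 mm radius (rim top at z 76 mm); hub and stem nut stay below z 81 mm
- crank_mid (a point): Middle of the black upright crank handle on the wheel's rim: a cylinder of 18 mm diameter from z 80 to 125 mm, 45 mm from the valve's axis; the point lies on its axis at z 106 mm. It spins freely on its own pin, so a gripper may keep its orientation while carrying it round the circle
- crank_grip: The same black crank handle as a body (18 mm diameter, 45 mm tall); origin at the centre of its underside (z 80 mm). This is what must be gripped at the end
- oil_bottle: Bystander, loose: yellow dropper bottle with a red spout, 38 mm across, 104 mm tall. Origin at the centre of its underside. Leave it alone
- eraser: Bystander, loose: white eraser in a green sleeve, 21x42x13 mm. Origin at the centre of its underside. Leave it alone
- tape_roll: Bystander, loose: roll of masking tape lying flat, 100 mm across, 18 mm high. Origin at the centre of its underside. Leave it alone
- trial_block: Bystander, loose: aluminium block with three small round masses, 32x56x27 mm. Origin at the centre of its underside. Leave it alone
- caliper: Bystander, loose: caliper lying flat, 64x170x12 mm. Origin at the centre of its underside. Leave it alone
- pvc_pipe: Bystander, loose: cream plastic pipe lying down, 217 mm long, 34 mm across. Origin at the centre of its underside. Leave it alone
- eye_clip: Bystander, loose: small metal clip with an upright ring, 20x30x47 mm. Origin at the centre of its underside. Leave it alone

How it is judged:
On the way, in this order (a step that is already met when the one before it is completed fails the run):
1. the knob's pointer stands on the red mark (within 0.15 rad), the lock still drawn back and the valve not yet closed (value of joint regulator_knob between 1.45 and 1.75 rad and value of joint lock_slide below 0.015 m and value of joint valve_wheel above 0.5 rad), for 0.2 s.
2. the lock is fully home over the knob (within 4 mm), the knob still on the mark (value of joint regulator_knob between 1.45 and 1.75 rad and value of joint lock_slide above 0.031 m), for 0.2 s.
3. the valve wheel is closed to its stop (within 0.12 rad) (value of joint valve_wheel below 0.12 rad), for 0.1 s.
4. the valve wheel is two turns open, within 0.2 rad (value of joint valve_wheel between 12.3664 and 12.7664 rad), for 0.2 s.
At the end, for the whole second after the job is handed in: The fingers grip the crank handle (contact force over 1 N) with the wheel at rest two turns open (12.566 rad within 0.2); the knob is on its mark within 0.15 rad and the lock home within 4 mm (all of step 2 and all of step 4 and contact force between the fingers and crank_grip above 1 N and velocity of joint valve_wheel between -0.15 and 0.15 rad/s); the arm keeps its last pose, push and grip.
It fails at once if the valve is opened more than two and a quarter turns (value of joint valve_wheel above 14.1372 rad).
It fails at once if a loose thing round the unit is moved by more than 25 mm (distance of any of oil_bottle, eraser, tape_roll, trial_block, caliper, pvc_pipe, eye_clip from where it was at the start of the episode above 0.025 m).
It also fails if it takes over 72 s, if anything falls off the work surface, if the arm or the gripper's body presses on something with over 40 N, if the wrist force passes 120 N, or if a joint passes its speed limit or range.

### The arm

A 6-joint arm with a two-finger parallel gripper is mounted at the origin on a cart in front of the work surface, level with it; the furniture and walls round the work are solid. World frame = base frame: x ahead of the robot, y to its left, z up, the work surface at z = 0. Lengths are in m, angles in rad, forces in N, time in s.
With the tool pointing down it reaches from about 0.25 to 0.725 m from the base axis. Payload 4 kg.
Tool frame: the origin (TCP) lies on the centre line of the jaws, within the pads' length; the fingertips stand 8 mm ahead of it and the grasp point (between the pads) lies 11 mm behind it; z points along the fingers, y is the line along which they close (so a half turn about z gives the same grasp; the last joint's range is limited). The gripper opens to 85 mm and grips with 20 to 120 N. Pads are 22 mm wide; open, the fingers measure 114 mm over their backs; the gripper's body (76 mm by 85 mm) begins 54 mm behind the grasp point. The pads swing forward as they close: fully open they stand 13 mm farther back than shut.
Start: joints at [-1.181, 0.241, 0.005, 1.335, 0, 1.571], TCP at [0.19, -0.462, 0.209] pointing down, gripper open.
Joint ranges: [-2.72, 2.72], [-1.05, 1.87], [-1.09, 1.28], [-1.99, 2.15], [-1.42, 1.44], [-3.14, 3.14]. Speed limits (rad/s): [2.79, 2.79, 3.14, 3.14, 3.14, 3.14].

### API

Orientations are given as a unit quaternion [w, x, y, z].
In Python, from rig import telemetry, snapshot, camera_info, arm, look_for gives the robot as it stands. The module is installed in compiled form; this text tells all that it offers.
- The arm moves only by the tool arm_command, never from a script. Its argument "deltas" is a list of rows, each an object with "slide": the shift along the world's x, y, z in mm, a list of three; "twist": the turn about the world's z in degrees; "gripper": the gripper's target within -1 to 1 (shut at 1, half-way at 0, fully open at -1). In form: [{"slide": [dx, dy, dz], "twist": twist, "gripper": gripper}, ...]. A call has 1 to 20 rows; each row shifts and turns the commanded pose from where the row before left it; what a row does not reach is not made up. A row lasts 1/8 s, in which the tool goes at most 62.5 mm and 10.7 degrees, less where a joint would pass 70% of its speed; a pose out of reach is approached as far as the arm can. A call is refused whole if a number of a shift passes 62.5 or a number of a turn 10.7, either way. A call with a gripper value outside its range is refused whole. The fingers move at their own pace and stop on an object; "newtons" is the grip in N (left out, the last holds). Time passes only in rows, so rows that do not move let the fingers close. It gives the time, the measured TCP pose, the force, the opening and the grip force at its end, in the units of the state.
- telemetry.get_obs(): the state, without advancing time (a new reading comes with each control period).
- snapshot(name): name is "side" or "top" or "wrist"; returns the picture (480x640x3 uint8, red, green, blue); there is no depth.
- camera_info(name): a dict with "intrinsics" (3x3 intrinsics, pixels), "world_from_camera" (4x4, takes a point from camera to world coordinates). Camera axes: x right, y up, looking along -z (the intrinsics and any distortion apply to the point x, -y, -z); pixel columns grow to the right and rows downward; lengths in m; the calibration is good to about 2 mm. A picture is of the moment at which its call begins: read the wrist's pose just before it. camera_info takes no time and is no camera call; for the wrist camera it gives the pose at the moment of the call.
- arm.close_job(): hands the job in; it is judged then, once.
Trained networks look in the newest picture that a camera, given by its name, has taken for a name from the list of things; names that differ only in an ending like _2 or _b are one class to them, and where a whole thing is asked for, a point or a joint stands for the part that bears it (a point fixed in the world has none). Each returns a list of dicts, best first, with "confidence" (0 to 1); they miss things now and then, are a little off and sometimes report something else, mostly with a low value. They report only what shows in the picture. A call takes as long as a camera call.
- look_for(label, camera): "location" ([x, y, z] in m, in world coordinates, good to about 4 mm: the middle of the surface that is visible of it).
The state is a dict: "time": time; "q": joint angles; "joint_vel": joint speeds; "joint_efforts": joint torques, N m; "tool_pos": TCP position; "orientation": TCP orientation; "force": force on the tool from outside, world axes, zero at the start; "torque": the same for the moment, N m; "width": finger opening in m; "grip_force": force on a finger pad.
Only numpy, scipy, OpenCV 4.12 (cv2) and the standard library are available. Lean on these libraries where they do the work, as an engineer would, in place of code of your own. Each camera call takes 0.05 s, during which the arm holds its last target. There are 200 camera calls.

## Working session

There is one attempt and no reset: what is moved stays moved. The work goes in short steps, Python scripts to look and compute and a tool call to move; the robot and the scene stay as the last step left them, time stands still between calls to the robot, and variables do not carry over. Pictures are saved under pics/ and viewed, at most 10 in all, crops included, and the job is handed in when it is done.

Besides the shell and the picture viewer there is one more tool, called as name(argument=value, ...), one argument or row to a line, values as JSON. arm_command: Moves the arm, as the interface text tells. Its arguments: {"type":"object","properties":{"deltas":{"type":"array"},"newtons":{"type":"number"}},"required":["deltas"]}

```bash
mkdir -p pics; python3 - <<'E'
from rig import *
import cv2,numpy as np
o=telemetry.get_obs();print(o['time'],o['tool_pos'],o['orientation'],o['width'])
for c in ['top','side']:
    im=snapshot(c);cv2.imwrite(f'pics/{c}0.png',im[:,:,::-1])
    ci=camera_info(c);print(c,ci)
    for l in ['air_skid','knob_grip','lock_tab','valve_axis','crank_mid','oil_bottle','eye_clip']:
        print(l,[(np.round(d['location'],3),round(d['confidence'],2)) for d in look_for(l,c)[:2]])
E
```

```text
0.0 [ 0.1897679  -0.46186289  0.20842462] [-1.01289825e-03  9.81063561e-01  1.93683327e-01 -1.80364270e-04] 0.08553827176746337
top {'intrinsics': array([[449.80060669,   0.        , 319.37142689],
       [  0.        , 449.80060669, 246.8885112 ],
       [  0.        ,   0.        ,   1.        ]]), 'world_from_camera': array([[ 0.02270625,  0.98623319, -0.16379414,  0.32632395],
       [-0.99968653,  0.02412691,  0.00668903, -0.05557855],
       [ 0.01054879,  0.16359091,  0.98647186,  1.52455954],
       [ 0.        ,  0.        ,  0.        ,  1.        ]])}
air_skid [(array([0.499, 0.169, 0.007]), 0.83)]
knob_grip [(array([0.47 , 0.258, 0.042]), 0.59)]
lock_tab [(array([0.487, 0.097, 0.079]), 0.7), (array([0.551, 0.243, 0.049]), 0.53)]
valve_axis [(array([0.487, 0.096, 0.081]), 0.93)]
crank_mid [(array([ 0.43 , -0.347,  0.028]), 0.27)]
oil_bottle [(array([0.698, 0.358, 0.059]), 0.55), (array([ 0.534, -0.236,  0.015]), 0.52)]
eye_clip []
side {'intrinsics': array([[462.54526087,   0.        , 320.52976716],
       [  0.        , 462.54526087, 239.42303389],
       [  0.        ,   0.        ,   1.        ]]), 'world_from_camera': array([[ 0.99945265,  0.01826636, -0.02758169,  0.55293929],
       [-0.0330309 ,  0.59726093, -0.80136654, -1.07846573],
       [ 0.00183542,  0.80183896,  0.59753738,  0.85077016],
       [ 0.        ,  0.        ,  0.        ,  1.        ]])}
air_skid [(array([0.503, 0.118, 0.015]), 0.87)]
knob_grip [(array([0.473, 0.25 , 0.061]), 0.6)]
lock_tab [(array([0.557, 0.24 , 0.049]), 0.48)]
valve_axis [(array([0.485, 0.101, 0.076]), 0.74), (array([0.704, 0.353, 0.052]), 0.22)]
crank_mid [(array([0.459, 0.117, 0.105]), 0.5)]
oil_bottle []
eye_clip []
```

```bash
python3 - <<'E'
import cv2
a=cv2.imread('pics/top0.png');b=cv2.imread('pics/side0.png')
cv2.imwrite('pics/tc.png',cv2.resize(a[110:310,170:390],None,fx=2.7,fy=2.7,interpolation=cv2.INTER_CUBIC))
E
```

```text
(no output)
```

View pics/tc.png

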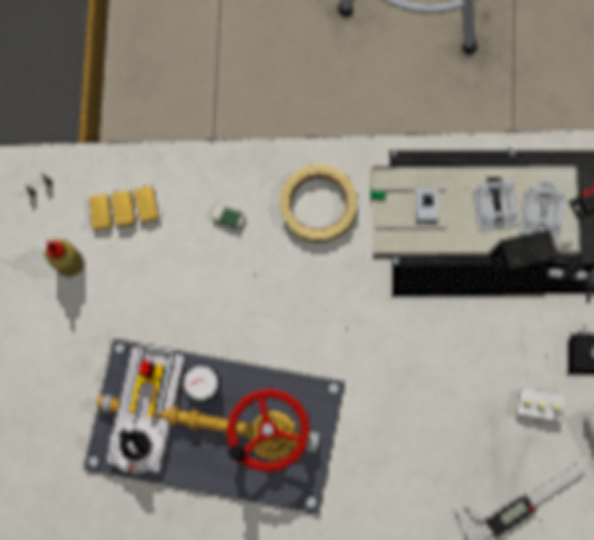

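View pics/side0.png

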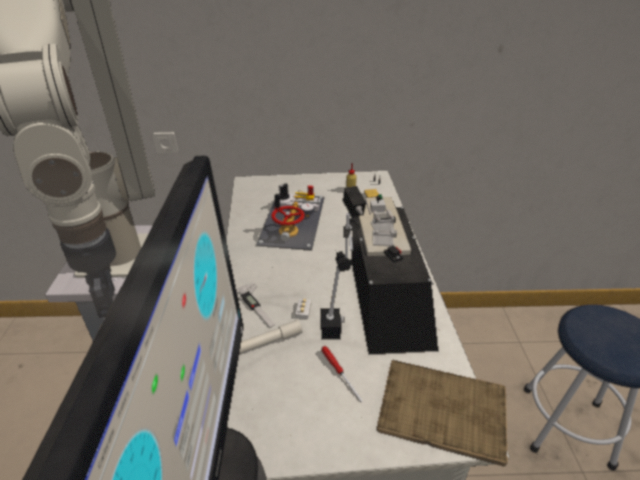

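The top crop shows the plate's four corner screws at crop px (120,348), (335,387), (93,462) and (310,502). The wheel is centred near (268,430), the crank at about (237,453), the knob at (134,443) and the red tab at (148,368). The side view shows the knob and crank standing upright, with nothing near the unit except the bottle behind it.

```bash
cat > h.py <<'E'
import numpy as np
from rig import *
def bp(cam,px,z,ci=None):
    ci=ci or camera_info(cam);K=ci['intrinsics'];T=ci['world_from_camera']
    d=np.linalg.inv(K)@[px[0],px[1],1];d=T[:3,:3]@[d[0],-d[1],-d[2]]
    o=T[:3,3];return o+d*(z-o[2])/d[2]
def proj(cam,P,ci=None):
    ci=ci or camera_info(cam);K=ci['intrinsics'];T=ci['world_from_camera']
    p=T[:3,:3].T@(np.asarray(P)-T[:3,3]);q=K@[p[0],-p[1],-p[2]];return q[:2]/q[2]
def st():
    o=telemetry.get_obs();q=o['orientation'];w,x,y,z=q
    yaw=np.arctan2(2*(x*y+w*z),1-2*(y*y+z*z))
    print('t',round(o['time'],2),'p',np.round(o['tool_pos']*np.array(1000),1),'xaxis yaw',round(np.degrees(yaw),1),'F',np.round(o['force'],1),'w',round(o['width']*1000,1),'g',round(o['grip_force'],1));return o
E
python3 - <<'E'
from h import *
C=lambda x,y,z:bp('top',(x/2.7+170,y/2.7+110),z)
s=np.array([C(*p,.010) for p in [(120,348),(335,387),(93,462),(310,502)]]);print(s.round(4))
c=s.mean(0);v=(s[0]-s[1]+s[2]-s[3])/2;yaw=np.arctan2(-v[0],v[1]);u=(s[0]-s[2]+s[1]-s[3])/2
print(c,np.degrees(yaw),np.degrees(np.arctan2(u[1],u[0])),np.linalg.norm(v),np.linalg.norm(u))
R=np.array([[np.cos(yaw),-np.sin(yaw)],[np.sin(yaw),np.cos(yaw)]])
for n,p in dict(knob=(-.045,.085),valve=(0,-.075),tab0=(-.045+.056+.035,.085),tabh=(.011,.085)).items(): print(n,c[:2]+R@p)
print('wheel',C(268,430,.075),'crank',C(237,453,.125),'knob',C(134,441,.082),'tab',C(148,366,.085))
st()
E
```

```text
[[0.5967 0.293  0.01  ]
 [0.5535 0.0197 0.01  ]
 [0.4518 0.3178 0.01  ]
 [0.4085 0.0461 0.01  ]]
[0.50261195 0.16915071 0.01      ] -9.021747703345605 -10.004377138207879 0.27588775245256525 0.14720608308265415
knob [0.47149744 0.26015558]
valve [0.49085125 0.09507854]
tab0 [0.56137167 0.24588593]
tabh [0.52680466 0.25137426]
wheel [0.4896741  0.09506556 0.075     ] crank [0.45653343 0.12448304 0.125     ] knob [0.47192833 0.25299322 0.082     ] tab [0.56223391 0.24092027 0.085     ]
t 0.8 p [ 190.  -462.5  209.3] xaxis yaw 22.3 F [-0.9 -0.3  0.7] w 85.3 g 0.0
```

arm_command(
  deltas=[
    {"slide": [20,50,5],"twist": 0,"gripper": -1},
    {"slide": [20,50,5],"twist": 0,"gripper": -1},
    {"slide": [20,50,5],"twist": 0,"gripper": -1},
    {"slide": [20,50,5],"twist": 0,"gripper": -1},
    {"slide": [20,50,5],"twist": 0,"gripper": -1},
    {"slide": [20,50,5],"twist": 0,"gripper": -1},
  ],
  newtons=40,
)

```text
time: 1.55
tool_pos: [0.3105, -0.161, 0.2398]
orientation: [0.0, 0.981, 0.193, 0.001]
force: [0.5, -0.2, -0.4]
width: 0.085
grip_force: 0.0
```

```bash
python3 -c "
from h import *
o=st();print(np.degrees(o['q']).round(1))"
```

```text
t 1.55 p [ 310.5 -161.   239.8] xaxis yaw 22.3 F [ 0.5 -0.2 -0.4] w 85.0 g 0.0
[-27.4  -4.3 -15.1  79.1   0.  130.3]
```

arm_command(
  deltas=[
    {"slide": [9,23,0],"twist": 10.5,"gripper": -1},
    {"slide": [9,23,0],"twist": 10.5,"gripper": -1},
    {"slide": [9,23,0],"twist": 10.5,"gripper": -1},
    {"slide": [9,23,0],"twist": 10.5,"gripper": -1},
    {"slide": [9,23,0],"twist": 10.5,"gripper": -1},
    {"slide": [9,23,0],"twist": 10.5,"gripper": -1},
    {"slide": [9,23,0],"twist": 10.5,"gripper": -1},
    {"slide": [9,23,0],"twist": 10.5,"gripper": -1},
    {"slide": [9,23,0],"twist": 10.5,"gripper": -1},
    {"slide": [9,23,0],"twist": 10.5,"gripper": -1},
    {"slide": [9,23,0],"twist": 10.5,"gripper": -1},
    {"slide": [9,23,0],"twist": 10.5,"gripper": -1},
    {"slide": [9,23,0],"twist": 10.5,"gripper": -1},
    {"slide": [9,23,0],"twist": 10.5,"gripper": -1},
    {"slide": [9,23,0],"twist": 10.5,"gripper": -1},
    {"slide": [9,23,0],"twist": 10.5,"gripper": -1},
    {"slide": [9,23,0],"twist": 10.5,"gripper": -1},
    {"slide": [7,25,0],"twist": 10.5,"gripper": -1},
  ],
)

```text
time: 3.8
tool_pos: [0.4703, 0.2542, 0.2393]
orientation: [0.0, -0.273, 0.962, -0.0]
force: [-0.4, -0.2, 0.7]
width: 0.0853
grip_force: 0.0
```

```bash
python3 - <<'E'
from h import *
import cv2
o=st();print(np.degrees(o['q']).round(1))
ci=camera_info('wrist');im=snapshot('wrist');cv2.imwrite('pics/w1.png',im[:,:,::-1])
np.save('ci1.npy',ci,allow_pickle=True)
print(ci['world_from_camera'].round(3))
for l in ['knob_grip','lock_tab','valve_axis','crank_mid','air_skid']:
    print(l,[(np.round(d['location'],3),round(d['confidence'],2)) for d in look_for(l,'wrist')[:2]])
E
```

```text
t 3.8 p [470.3 254.2 239.3] xaxis yaw -148.3 F [-0.4 -0.2  0.7] w 85.3 g 0.0
[28.4 17.2  9.3 82.1 -0.  -3.3]
[[-0.525 -0.817 -0.24   0.409]
 [ 0.851 -0.503 -0.148  0.215]
 [-0.    -0.282  0.959  0.404]
 [ 0.     0.     0.     1.   ]]
knob_grip [(array([0.471, 0.258, 0.043]), 0.81)]
lock_tab [(array([0.553, 0.245, 0.049]), 0.72)]
valve_axis [(array([0.485, 0.098, 0.072]), 0.67)]
crank_mid [(array([0.456, 0.13 , 0.126]), 0.82)]
air_skid [(array([0.486, 0.16 , 0.008]), 0.83)]
```

View pics/w1.png

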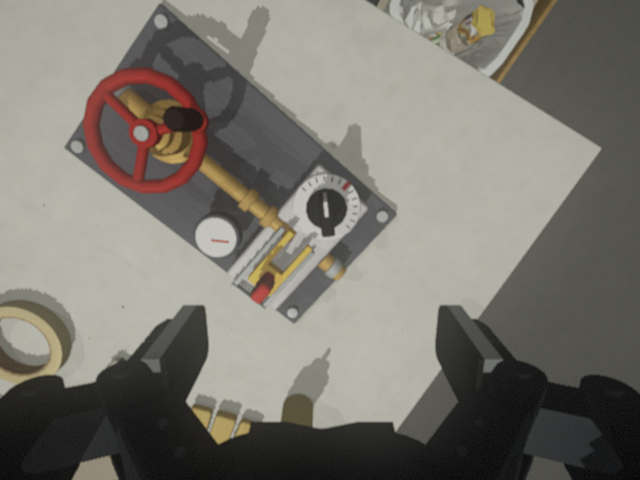

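The wrist view shows screws at (161,21), (76,146), (382,216) and (292,313). The knob is near (326,209) with its bar roughly vertical in the image, the red mark at (347,187), the tab at (263,288), the wheel hub at (141,133) and the crank top at (178,118). I'll crop the knob next.

```bash
python3 - <<'E'
from h import *
import cv2
ci=np.load('ci1.npy',allow_pickle=True).item()
a=cv2.imread('pics/w1.png');cv2.imwrite('pics/w1k.png',cv2.resize(a[150:310,220:400],None,fx=3.3,fy=3.3,interpolation=cv2.INTER_CUBIC))
C=lambda x,y,z:bp('wrist',(x,y),z,ci)
s=np.array([C(*p,.010) for p in [(292,313),(76,146),(382,216),(161,21)]]);print(s.round(4))
c=s.mean(0);v=(s[0]-s[1]+s[2]-s[3])/2;yaw=np.arctan2(-v[0],v[1]);u=(s[0]-s[2]+s[1]-s[3])/2
print(c,np.degrees(yaw),np.degrees(np.arctan2(u[1],u[0])),np.linalg.norm(v),np.linalg.norm(u))
R=np.array([[np.cos(yaw),-np.sin(yaw)],[np.sin(yaw),np.cos(yaw)]])
for n,p in dict(knob=(-.045,.085),valve=(0,-.075),tab0=(.046,.085),tabh=(.011,.085)).items(): print(n,c[:2]+R@p)
print('wheel',C(141,133,.08),'crank',C(168,118,.125),'knob',C(326,210,.082),'tab',C(264,285,.085),'ptr',C(325,200,.082)-C(327,217,.082))
E
```

```text
[[0.5976 0.2924 0.01  ]
 [0.5525 0.0183 0.01  ]
 [0.4524 0.3157 0.01  ]
 [0.4076 0.0429 0.01  ]]
[0.50252772 0.16735053 0.01      ] -9.335925352876481 -9.378814218071502 0.2771228748522841 0.1470054811178817
knob [0.47191269 0.25852466]
valve [0.49036102 0.09334397]
tab0 [0.56170733 0.2437624 ]
tabh [0.52717093 0.24944019]
wheel [0.48989242 0.09413909 0.08      ] crank [0.45979569 0.12266238 0.125     ] knob [0.46505143 0.25409943 0.082     ] tab [0.55104993 0.2426718  0.085     ] ptr [-0.01153986 -0.00915386  0.        ]
```

View pics/w1k.png

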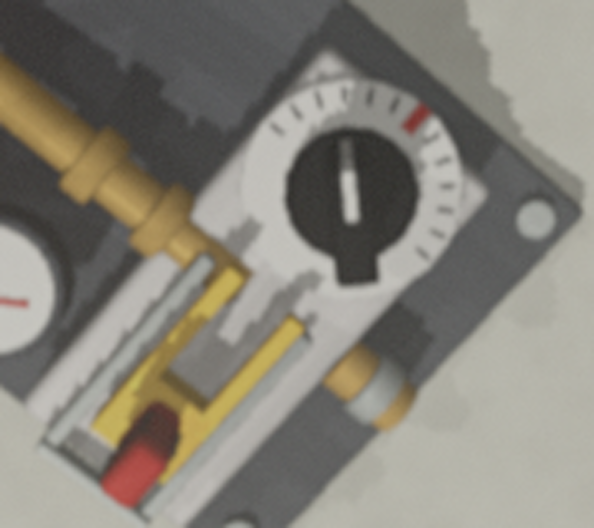

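```bash
python3 - <<'E'
from h import *
ci=np.load('ci1.npy',allow_pickle=True).item()
C=lambda x,y,z:bp('wrist',(x/3.3+220,y/3.3+150),z,ci)
for a,b in [((348,170),(358,283)),((348,170),(352,222)),((335,250),(340,285))]:
    A,B=C(*a,.082),C(*b,.082);d=B-A;print(A,B,(A+B)/2,np.linalg.norm(d),np.degrees(np.arctan2(d[1],d[0])))
print(proj('wrist',(.472,.2585,.082),ci),C(418,119,.055))
E
```

```text
[0.45911504 0.24987418 0.082     ] [0.48316397 0.26786693 0.082     ] [0.4711395  0.25887055 0.082     ] 0.030034810835840704 36.8028374443574
[0.45911504 0.24987418 0.082     ] [0.47011066 0.25790784 0.082     ] [0.46461285 0.25389101 0.082     ] 0.01361776252018852 36.152755528664834
[0.4787466  0.25808226 0.082     ] [0.48609525 0.26414725 0.082     ] [0.48242092 0.26111476 0.082     ] 0.009528207773524018 39.5335569218739
[326.08651216 219.47072937] [0.44130216 0.26161846 0.055     ]
```

arm_command(
  deltas=[
    {"slide": [1,4,-40],"twist": 5.3,"gripper": -0.2},
    {"slide": [0,0,-40],"twist": 0,"gripper": -0.2},
    {"slide": [0,0,-40],"twist": 0,"gripper": -0.2},
    {"slide": [0,0,-30],"twist": 0,"gripper": -0.2},
    {"slide": [0,0,-18],"twist": 0,"gripper": -0.2},
    {"slide": [0,0,0],"twist": 0,"gripper": -0.2},
  ],
  newtons=30,
)

```text
time: 4.85
tool_pos: [0.4697, 0.256, 0.0701]
orientation: [-0.002, -0.313, 0.95, -0.0]
force: [0.7, 0.2, 0.0]
width: 0.0514
grip_force: 0.0
```

arm_command(
  deltas=[
    {"slide": [0,0,0],"twist": 0,"gripper": 1},
    {"slide": [0,0,0],"twist": 0,"gripper": 1},
    {"slide": [0,0,0],"twist": 0,"gripper": 1},
    {"slide": [0,0,0],"twist": 0,"gripper": 1},
    {"slide": [0,0,0],"twist": 0,"gripper": 1},
    {"slide": [0,0,0],"twist": 0,"gripper": 1},
  ],
)

```text
time: 5.6
tool_pos: [0.471, 0.2575, 0.0713]
orientation: [-0.0, -0.314, 0.949, -0.0]
force: [-0.3, 0.1, -0.1]
width: -0.0001
grip_force: 0.0
```

```bash
python3 - <<'E'
from h import *
import cv2
o=st()
ci=camera_info('wrist');im=snapshot('wrist')[:,:,::-1];s=snapshot('side')[:,:,::-1]
a=cv2.resize(im[160:480,140:500],None,fx=1.6,fy=1.6);b=cv2.resize(s[150:260,225:345],(280,256))
a[:256,:280]=b
cv2.imwrite('pics/w2.png',a)
E
```

```text
t 5.6 p [471.  257.5  71.3] xaxis yaw -143.4 F [-0.3  0.1 -0.1] w -0.1 g 0.0
```

View pics/w2.png

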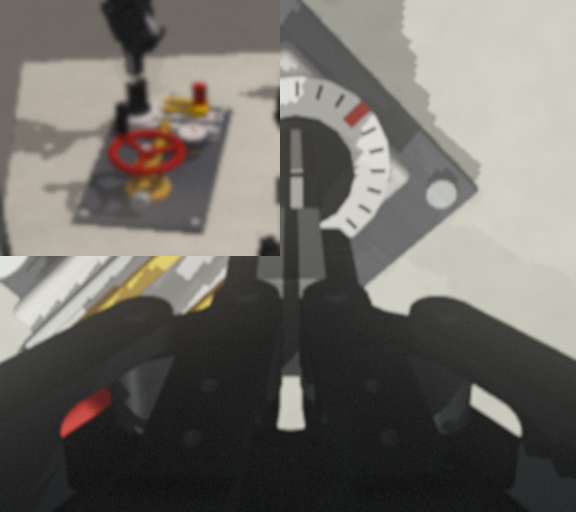

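```bash
python3 - <<'E'
from h import *
import cv2
ci=camera_info('wrist');print(ci['world_from_camera'][:3,3])
f=lambda P:((proj('wrist',P,ci)-[140,160])*1.6).round()
o=telemetry.get_obs();p=np.array(o['tool_pos'])
for dz in (-.008,0,.011,.03): print(dz,f(p+[0,0,dz]))
d=np.array([np.cos(np.radians(36.8)),np.sin(np.radians(36.8)),0])
for z in (.06,.07,.082):
  for k in (-.016,0,.016): print(z,k,f(np.array([.4715,.2587,z])+k*d))
for P in [(.5525,.0183,.01),(.4524,.3157,.01)]: print(f(P))
E
```

```text
[0.41321173 0.21339116 0.23560641]
-0.008 [294. 199.]
0 [294. 210.]
0.011 [294. 226.]
0.03 [294. 260.]
0.06 -0.016 [296. 148.]
0.06 0 [296. 198.]
0.06 0.016 [296. 245.]
0.07 -0.016 [296. 159.]
0.07 0 [296. 211.]
0.07 0.016 [296. 261.]
0.082 -0.016 [296. 174.]
0.082 0 [296. 229.]
0.082 0.016 [296. 282.]
[-400.  -68.]
[441. 192.]
```

```bash
python3 - <<'E'
from h import *
import cv2
im=snapshot('wrist')[:,:,::-1]
cv2.imwrite('pics/w3.png',cv2.convertScaleAbs(cv2.resize(im[220:350,250:400],None,fx=4,fy=4,interpolation=cv2.INTER_CUBIC),alpha=1.8,beta=10))
E
```

```text
(no output)
```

View pics/w3.png

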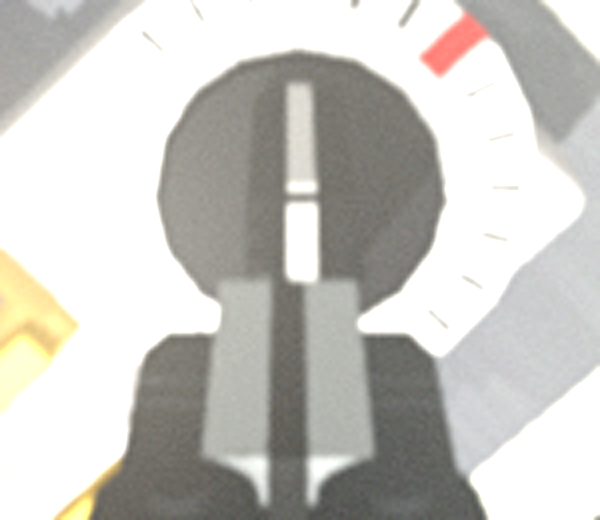

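The zoomed wrist view shows the jaws shut above the bar: the pads at (220–355, 280+) cover the pointer. The grasp was too high, so I'll open and go down to the stated grasp height.

arm_command(
  deltas=[
    {"slide": [0,0,0],"twist": 0,"gripper": -0.2},
    {"slide": [0,0,0],"twist": 0,"gripper": -0.2},
    {"slide": [0,0,0],"twist": 0,"gripper": -0.2},
    {"slide": [0,0,-6],"twist": 0,"gripper": -0.2},
    {"slide": [0,0,-6],"twist": 0,"gripper": -0.2},
    {"slide": [0,0,0],"twist": 0,"gripper": 1},
    {"slide": [0,0,0],"twist": 0,"gripper": 1},
    {"slide": [0,0,0],"twist": 0,"gripper": 1},
    {"slide": [0,0,0],"twist": 0,"gripper": 1},
    {"slide": [0,0,0],"twist": 0,"gripper": 1},
  ],
)

```text
time: 7.0
tool_pos: [0.4702, 0.2585, 0.0594]
orientation: [-0.0, -0.315, 0.949, 0.001]
force: [-3.3, 4.3, 0.8]
width: 0.0097
grip_force: 29.3
```

arm_command(
  deltas=[
    {"slide": [0.3,0,0],"twist": -7,"gripper": 1},
    {"slide": [0.3,0,0],"twist": -8,"gripper": 1},
    {"slide": [0.3,0,0],"twist": -8,"gripper": 1},
    {"slide": [0,0,0],"twist": -8,"gripper": 1},
    {"slide": [0,0,0],"twist": -8,"gripper": 1},
    {"slide": [0,0,0],"twist": -7,"gripper": 1},
    {"slide": [0,0,0],"twist": 0,"gripper": 1},
    {"slide": [0,0,0],"twist": 0,"gripper": 1},
  ],
)

```text
time: 8.0
tool_pos: [0.4699, 0.26, 0.0594]
orientation: [-0.002, 0.081, 0.997, 0.002]
force: [-5.8, 8.0, 2.2]
width: 0.0093
grip_force: 29.6
```

```bash
python3 -c "
from h import *
o=st();print(o['torque'])"
```

```text
t 8.0 p [469.9 260.   59.4] xaxis yaw 170.8 F [-5.8  8.   2.2] w 9.3 g 29.6
[1.69843255 1.34541436 0.00726642]
```

arm_command(
  deltas=[
    {"slide": [0,0,0],"twist": 0,"gripper": -0.2},
    {"slide": [0,0,0],"twist": 0,"gripper": -0.2},
    {"slide": [0,0,0],"twist": 0,"gripper": -0.2},
    {"slide": [0,0,30],"twist": 0,"gripper": -0.2},
    {"slide": [0,0,40],"twist": 0,"gripper": -0.2},
    {"slide": [0,0,40],"twist": 0,"gripper": -0.2},
    {"slide": [0,0,0],"twist": 0,"gripper": -0.2},
  ],
)

```text
time: 8.88
tool_pos: [0.4746, 0.2584, 0.1732]
orientation: [0.004, 0.082, 0.997, 0.002]
force: [0.3, 0.4, -0.1]
width: 0.0515
grip_force: 0.0
```

```bash
python3 - <<'E'
from h import *
import cv2
o=st()
ci=camera_info('wrist');im=snapshot('wrist')[:,:,::-1];np.save('ci2.npy',ci,allow_pickle=True)
k=proj('wrist',(.4715,.2587,.082),ci);t=proj('wrist',(.5617,.2438,.085),ci);print(k,t)
cv2.imwrite('pics/w4raw.png',im)
x,y=int(min(k[0],t[0]))-70,max(0,int(min(k[1],t[1]))-80);print(x,y)
x=max(x,0);cv2.imwrite('pics/w4.png',cv2.resize(im[y:y+220,x:x+260],None,fx=2.7,fy=2.7,interpolation=cv2.INTER_CUBIC)); print(x,y)
E
```

```text
t 8.88 p [474.6 258.4 173.2] xaxis yaw 170.6 F [ 0.3  0.4 -0.1] w 51.5 g 0.0
[322.72365915 229.94197755] [322.73057914 349.68823011]
252 149
252 149
```

View pics/w4.png

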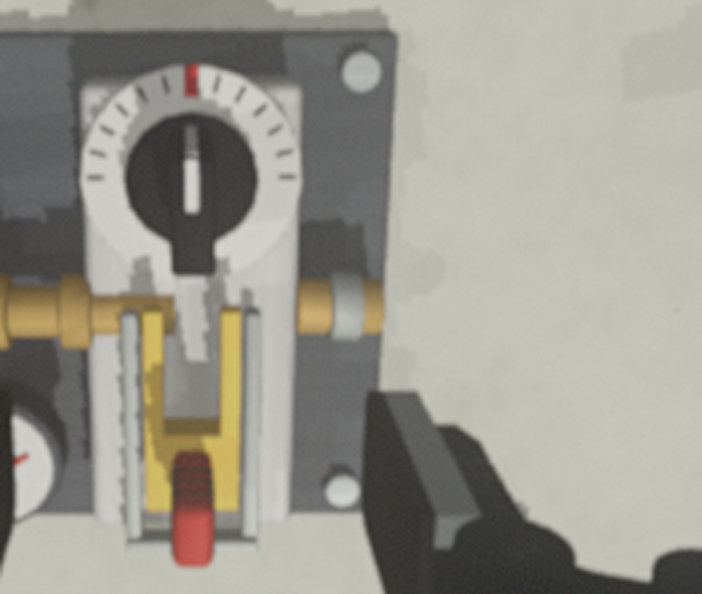

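The pointer at crop (191,185) sits directly under the red mark (191,80). The red tab is at (193,535), close to where I predicted it. Next I'll grip the tab.

arm_command(
  deltas=[
    {"slide": [44,-7,0],"twist": 0,"gripper": -0.2},
    {"slide": [43,-7,0],"twist": 0,"gripper": -0.2},
    {"slide": [0,0,-40],"twist": 0,"gripper": -0.2},
    {"slide": [0,0,-40],"twist": 0,"gripper": -0.2},
    {"slide": [0,0,-32],"twist": 0,"gripper": -0.2},
    {"slide": [0,0,0],"twist": 0,"gripper": 1},
    {"slide": [0,0,0],"twist": 0,"gripper": 1},
    {"slide": [0,0,0],"twist": 0,"gripper": 1},
    {"slide": [0,0,0],"twist": 0,"gripper": 1},
    {"slide": [0,0,0],"twist": 0,"gripper": 1},
  ],
  newtons=40,
)

```text
time: 10.18
tool_pos: [0.5595, 0.2457, 0.0581]
orientation: [0.001, 0.081, 0.997, 0.002]
force: [1.4, 4.6, -7.8]
width: 0.0101
grip_force: 41.7
```

arm_command(
  deltas=[
    {"slide": [-5,0.8,0],"twist": 0,"gripper": 1},
    {"slide": [-6,1,0],"twist": 0,"gripper": 1},
    {"slide": [-6,1,0],"twist": 0,"gripper": 1},
    {"slide": [-6,1,0],"twist": 0,"gripper": 1},
    {"slide": [-6,1,0],"twist": 0,"gripper": 1},
    {"slide": [-5,0.8,0],"twist": 0,"gripper": 1},
    {"slide": [-3,0.5,0],"twist": 0,"gripper": 1},
    {"slide": [0,0,0],"twist": 0,"gripper": 1},
    {"slide": [0,0,0],"twist": 0,"gripper": 1},
  ],
)

```text
time: 11.3
tool_pos: [0.525, 0.2514, 0.0582]
orientation: [0.003, 0.081, 0.997, 0.002]
force: [7.6, 3.0, -11.3]
width: 0.0101
grip_force: 41.2
```

arm_command(
  deltas=[
    {"slide": [-2,0.3,0],"twist": 0,"gripper": 1},
    {"slide": [-2,0.3,0],"twist": 0,"gripper": 1},
    {"slide": [0,0,0],"twist": 0,"gripper": 1},
    {"slide": [0,0,0],"twist": 0,"gripper": 1},
  ],
)

```text
time: 11.8
tool_pos: [0.5248, 0.2514, 0.0585]
orientation: [0.006, 0.082, 0.997, 0.002]
force: [15.4, 2.4, -16.0]
width: 0.0103
grip_force: 40.5
```

arm_command(
  deltas=[
    {"slide": [0,0,0],"twist": 0,"gripper": -0.2},
    {"slide": [0,0,0],"twist": 0,"gripper": -0.2},
    {"slide": [0,0,0],"twist": 0,"gripper": -0.2},
    {"slide": [0,0,40],"twist": 0,"gripper": -0.2},
    {"slide": [0,0,50],"twist": 0,"gripper": -0.2},
    {"slide": [-20,-30,50],"twist": 0,"gripper": -0.2},
    {"slide": [-20,-50,0],"twist": 0,"gripper": -0.2},
    {"slide": [0,0,0],"twist": 0,"gripper": -0.2},
  ],
)

```text
time: 12.8
tool_pos: [0.4763, 0.1678, 0.1987]
orientation: [0.0, 0.083, 0.997, -0.0]
force: [-0.1, -0.0, 0.5]
width: 0.051
grip_force: 0.0
```

```bash
python3 - <<'E'
from h import *
import cv2
o=st();print(np.degrees(o['q']).round(1))
ci=camera_info('wrist');im=snapshot('wrist')[:,:,::-1];np.save('ci3.npy',ci,allow_pickle=True)
cv2.imwrite('pics/w5.png',im)
for n,P in dict(knob=(.4715,.2587,.082),tabh=(.5272,.2495,.085),valve=(.4903,.0935,.08),crank=(.458,.123,.125)).items(): print(n,proj('wrist',P,ci))
for l in ['crank_mid','valve_axis','lock_tab']: print(l,[(np.round(d['location'],3),round(d['confidence'],2)) for d in look_for(l,'wrist')[:2]])
E
```

```text
t 12.8 p [476.3 167.8 198.7] xaxis yaw 170.5 F [-0.1 -0.   0.5] w 51.0 g 0.0
[19.4 14.6 -0.2 75.1 -0.  29. ]
knob [444.60327926 199.67806912]
tabh [439.41484948 273.12259881]
valve [231.56383943 258.02507314]
crank [249.30138606 226.44775404]
crank_mid [(array([0.454, 0.133, 0.127]), 0.79)]
valve_axis [(array([0.483, 0.098, 0.074]), 0.92)]
lock_tab [(array([0.517, 0.245, 0.048]), 0.76)]
```

View pics/w5.png

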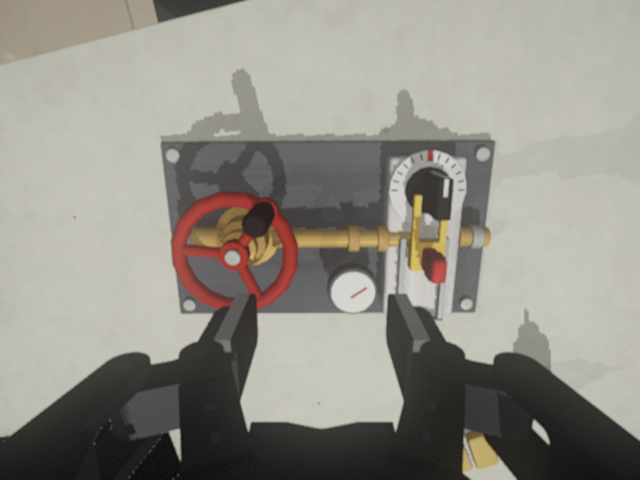

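The lock now covers the knob, with the tab near (434,265), and the pointer is still in line at (446,185). The crank's top is near (263,212) and the hub at (232,257).

```bash
python3 - <<'E'
from h import *
import cv2
ci=np.load('ci3.npy',allow_pickle=True).item()
ux=np.array([.9867,-.1625,0])
print('ptr',[proj('wrist',np.array([.4715,.2587,.082])-k*ux,ci).round(1) for k in (0,.004,.008,.016)])
V=np.array([.4903,.0935])
for px in [(262,213),(264,211),(262,216)]:
    c=bp('wrist',px,.125,ci)[:2];d=c-V;print(c,np.linalg.norm(d),np.degrees(np.arctan2(d[1],d[0])))
print('hub',bp('wrist',(232,257),.08,ci))
for a in np.radians([120,128,136,144]): print(np.degrees(a),proj('wrist',(*(V+.045*np.array([np.cos(a),np.sin(a)])),.125),ci),proj('wrist',(*(V+.045*np.array([np.cos(a),np.sin(a)])),.08),ci))
a=cv2.imread('pics/w5.png')
g=a.max(2)[195:250,235:290];m=(g<75).astype(np.uint8)
n,l,s,c=cv2.connectedComponentsWithStats(m);i=1+s[1:,4].argmax();print(s[i],c[i]+[235,195])
E
```

```text
ptr [array([444.6, 199.7]), array([445.1, 194.3]), array([445.6, 188.8]), array([446.5, 177.8])]
[0.4508087 0.1327627] 0.055687720156562454 135.16630750017956
[0.44976312 0.13426677] 0.057490588879414446 134.83799221286122
[0.45269623 0.13235974] 0.05407515622301616 134.05895558371856
hub [0.48954022 0.09402518 0.08      ]
119.99999999999999 [267.10136791 238.70079213] [275.21610413 221.95552331]
128.0 [260.02322469 231.83939873] [269.22812996 216.04193414]
136.0 [251.98988323 225.89542436] [262.43092319 210.92645622]
144.0 [243.16494108 221.01168219] [254.9619777  206.72859392]
[  7   7  32  36 809] [257.96291718 219.38936959]
```

arm_command(
  deltas=[
    {"slide": [-9,-21,0],"twist": 0,"gripper": -0.2},
    {"slide": [-9,-22,0],"twist": 0,"gripper": -0.2},
    {"slide": [0,0,-40],"twist": 0,"gripper": -0.2},
    {"slide": [0,0,-40],"twist": 0,"gripper": -0.2},
    {"slide": [0,0,-24],"twist": 0,"gripper": -0.2},
    {"slide": [0,0,0],"twist": 0,"gripper": -0.2},
    {"slide": [0,0,0],"twist": 0,"gripper": 1},
    {"slide": [0,0,0],"twist": 0,"gripper": 1},
    {"slide": [0,0,0],"twist": 0,"gripper": 1},
    {"slide": [0,0,0],"twist": 0,"gripper": 1},
    {"slide": [0,0,0],"twist": 0,"gripper": 1},
  ],
  newtons=60,
)

```text
time: 14.38
tool_pos: [0.4614, 0.1275, 0.0948]
orientation: [0.002, 0.082, 0.997, 0.001]
force: [1.0, -0.8, 5.8]
width: 0.0134
grip_force: 58.9
```

```bash
cat > ang.py <<'E'
from h import *
import sys
V=np.array([490.2,93.7])
o=st();p=np.array(o['tool_pos'])[:2]*1000;d=p-V;print('r',np.linalg.norm(d).round(1),'ang',np.degrees(np.arctan2(d[1],d[0])).round(1))
E
python3 ang.py; python3 - <<'E'
import numpy as np
# deltas table CW from 135 in 15deg steps
a=np.radians(np.arange(135,-226,-15));P=45*np.c_[np.cos(a),np.sin(a)]
for x,y in zip(np.degrees(a)[1:],np.diff(P,axis=0).round(1)): print(int(x),*y,end=' | ')
E
```

```text
t 14.38 p [461.4 127.5  94.8] xaxis yaw 170.6 F [ 1.  -0.8  5.8] w 13.4 g 58.9
r 44.4 ang 130.4
119 9.3 7.2 | 105 10.9 4.5 | 90 11.6 1.5 | 75 11.6 -1.5 | 59 10.9 -4.5 | 45 9.3 -7.2 | 29 7.2 -9.3 | 14 4.5 -10.9 | 0 1.5 -11.6 | -14 -1.5 -11.6 | -29 -4.5 -10.9 | -45 -7.2 -9.3 | -59 -9.3 -7.2 | -75 -10.9 -4.5 | -90 -11.6 -1.5 | -105 -11.6 1.5 | -119 -10.9 4.5 | -135 -9.3 7.2 | -150 -7.2 9.3 | -165 -4.5 10.9 | -180 -1.5 11.6 | -195 1.5 11.6 | -210 4.5 10.9 | -225 7.2 9.3 |
```

arm_command(
  deltas=[
    {"slide": [9.3,7.2,0],"twist": 0,"gripper": 1},
    {"slide": [10.9,4.5,0],"twist": 0,"gripper": 1},
    {"slide": [11.6,1.5,0],"twist": 0,"gripper": 1},
    {"slide": [11.6,-1.5,0],"twist": 0,"gripper": 1},
    {"slide": [10.9,-4.5,0],"twist": 0,"gripper": 1},
    {"slide": [9.3,-7.2,0],"twist": 0,"gripper": 1},
    {"slide": [7.2,-9.3,0],"twist": 0,"gripper": 1},
    {"slide": [0,0,0],"twist": 0,"gripper": 1},
  ],
)

```text
time: 15.38
tool_pos: [0.5316, 0.1172, 0.0948]
orientation: [0.001, 0.082, 0.997, -0.0]
force: [-1.0, -2.8, 7.6]
width: 0.0136
grip_force: 59.1
```

```bash
python3 ang.py; python3 -c "
from h import *
print([(np.round(d['location'],3),round(d['confidence'],2)) for c in ['side'] for _ in [snapshot(c)] for d in look_for('crank_mid',c)[:1]])"
```

```text
t 15.38 p [531.6 117.2  94.8] xaxis yaw 170.6 F [-1.  -2.8  7.6] w 13.6 g 59.1
r 47.6 ang 29.6
[(array([0.494, 0.096, 0.074]), 0.44)]
```

arm_command(
  deltas=[
    {"slide": [3.5,-10.9,0],"twist": 0,"gripper": 1},
    {"slide": [1,-11.6,0],"twist": 0,"gripper": 1},
    {"slide": [-1.5,-11.6,0],"twist": 0,"gripper": 1},
    {"slide": [0,0,0],"twist": 0,"gripper": 1},
  ],
)

```text
time: 15.98
tool_pos: [0.5366, 0.0871, 0.0949]
orientation: [0.003, 0.081, 0.997, 0.005]
force: [4.8, 9.9, 2.6]
width: 0.0135
grip_force: 58.9
```

arm_command(
  deltas=[
    {"slide": [-4.5,-10.9,0],"twist": 0,"gripper": 1},
    {"slide": [-7.2,-9.3,0],"twist": 0,"gripper": 1},
    {"slide": [-9.3,-7.2,0],"twist": 0,"gripper": 1},
    {"slide": [0,0,0],"twist": 0,"gripper": 1},
  ],
)

```text
time: 16.48
tool_pos: [0.5309, 0.0844, 0.0965]
orientation: [0.015, 0.072, 0.997, 0.03]
force: [39.9, 74.3, -31.1]
width: 0.0135
grip_force: 58.7
```

```bash
python3 ang.py
```

```text
t 16.48 p [530.9  84.4  96.5] xaxis yaw 171.6 F [ 39.9  74.3 -31.1] w 13.5 g 58.7
r 41.7 ang -12.8
```

arm_command(
  deltas=[
    {"slide": [9.3,7.2,0],"twist": 0,"gripper": 1},
    {"slide": [7.2,9.3,0],"twist": 0,"gripper": 1},
    {"slide": [4.5,10.9,0],"twist": 0,"gripper": 1},
    {"slide": [0,0,0],"twist": 0,"gripper": 1},
    {"slide": [0,0,0],"twist": 0,"gripper": 1},
  ],
)

```text
time: 17.1
tool_pos: [0.5328, 0.0873, 0.0954]
orientation: [-0.0, 0.08, 0.997, 0.003]
force: [-4.5, 9.8, 15.1]
width: 0.0134
grip_force: 62.0
```

```bash
python3 ang.py
```

```text
t 17.1 p [532.8  87.3  95.4] xaxis yaw 170.8 F [-4.5  9.8 15.1] w 13.4 g 62.0
r 43.1 ang -8.6
```

arm_command(
  deltas=[
    {"slide": [0,3,0],"twist": 0,"gripper": 1},
    {"slide": [0.5,11.7,0],"twist": 0,"gripper": 1},
    {"slide": [-2.5,11.5,0],"twist": 0,"gripper": 1},
    {"slide": [-5.4,10.4,0],"twist": 0,"gripper": 1},
    {"slide": [-7.9,8.7,0],"twist": 0,"gripper": 1},
    {"slide": [-9.9,6.3,0],"twist": 0,"gripper": 1},
    {"slide": [-11.2,3.5,0],"twist": 0,"gripper": 1},
    {"slide": [0,0,0],"twist": 0,"gripper": 1},
  ],
  newtons=80,
)

```text
time: 18.1
tool_pos: [0.4983, 0.1388, 0.0957]
orientation: [0.002, 0.082, 0.997, 0.0]
force: [-0.4, 1.1, 13.5]
width: 0.0124
grip_force: 78.6
```

arm_command(
  deltas=[
    {"slide": [-11.7,0.5,0],"twist": 0,"gripper": 1},
    {"slide": [-11.5,-2.5,0],"twist": 0,"gripper": 1},
    {"slide": [-10.4,-5.4,0],"twist": 0,"gripper": 1},
    {"slide": [-8.7,-7.9,0],"twist": 0,"gripper": 1},
    {"slide": [-6.3,-9.9,0],"twist": 0,"gripper": 1},
    {"slide": [-3.5,-11.2,0],"twist": 0,"gripper": 1},
    {"slide": [0,0,0],"twist": 0,"gripper": 1},
  ],
)

```text
time: 18.98
tool_pos: [0.4439, 0.1022, 0.0955]
orientation: [-0.0, 0.082, 0.997, 0.0]
force: [-6.9, 0.8, 20.2]
width: 0.0123
grip_force: 80.0
```

arm_command(
  deltas=[
    {"slide": [-0.5,-11.7,0],"twist": 0,"gripper": 1},
    {"slide": [2.5,-11.5,0],"twist": 0,"gripper": 1},
    {"slide": [5.4,-10.4,0],"twist": 0,"gripper": 1},
    {"slide": [7.9,-8.7,0],"twist": 0,"gripper": 1},
    {"slide": [9.9,-6.3,0],"twist": 0,"gripper": 1},
    {"slide": [11.2,-3.5,0],"twist": 0,"gripper": 1},
    {"slide": [0,0,0],"twist": 0,"gripper": 1},
  ],
)

```text
time: 19.85
tool_pos: [0.4835, 0.0501, 0.0955]
orientation: [0.002, 0.082, 0.997, 0.0]
force: [0.2, 1.9, 13.3]
width: 0.0123
grip_force: 79.1
```

arm_command(
  deltas=[
    {"slide": [11.7,-0.5,0],"twist": 0,"gripper": 1},
    {"slide": [11.5,2.5,0],"twist": 0,"gripper": 1},
    {"slide": [10.4,5.4,0],"twist": 0,"gripper": 1},
    {"slide": [8.7,7.9,0],"twist": 0,"gripper": 1},
    {"slide": [6.3,9.9,0],"twist": 0,"gripper": 1},
    {"slide": [3.5,11.2,0],"twist": 0,"gripper": 1},
    {"slide": [0,0,0],"twist": 0,"gripper": 1},
  ],
)

```text
time: 20.72
tool_pos: [0.5326, 0.0866, 0.0955]
orientation: [-0.0, 0.081, 0.997, -0.0]
force: [-6.4, 1.0, 17.3]
width: 0.0123
grip_force: 79.6
```

arm_command(
  deltas=[
    {"slide": [0.5,11.7,0],"twist": 0,"gripper": 1},
    {"slide": [-2.5,11.5,0],"twist": 0,"gripper": 1},
    {"slide": [-5.4,10.4,0],"twist": 0,"gripper": 1},
    {"slide": [-7.9,8.7,0],"twist": 0,"gripper": 1},
    {"slide": [-9.9,6.3,0],"twist": 0,"gripper": 1},
    {"slide": [-11.2,3.5,0],"twist": 0,"gripper": 1},
    {"slide": [0,0,0],"twist": 0,"gripper": 1},
  ],
)

```text
time: 21.6
tool_pos: [0.499, 0.1387, 0.0957]
orientation: [0.003, 0.082, 0.997, 0.0]
force: [0.8, 0.1, 11.8]
width: 0.0122
grip_force: 78.9
```

arm_command(
  deltas=[
    {"slide": [-11.7,0.5,0],"twist": 0,"gripper": 1},
    {"slide": [-11.5,-2.5,0],"twist": 0,"gripper": 1},
    {"slide": [-10.4,-5.4,0],"twist": 0,"gripper": 1},
    {"slide": [-8.7,-7.9,0],"twist": 0,"gripper": 1},
    {"slide": [-6.3,-9.9,0],"twist": 0,"gripper": 1},
    {"slide": [-3.5,-11.2,0],"twist": 0,"gripper": 1},
    {"slide": [0,0,0],"twist": 0,"gripper": 1},
  ],
)

```text
time: 22.48
tool_pos: [0.444, 0.1029, 0.0955]
orientation: [-0.0, 0.082, 0.997, 0.001]
force: [-6.7, 2.9, 19.8]
width: 0.0124
grip_force: 80.3
```

arm_command(
  deltas=[
    {"slide": [-0.5,-11.7,0],"twist": 0,"gripper": 1},
    {"slide": [2.5,-11.5,0],"twist": 0,"gripper": 1},
    {"slide": [5.4,-10.4,0],"twist": 0,"gripper": 1},
    {"slide": [7.9,-8.7,0],"twist": 0,"gripper": 1},
    {"slide": [9.9,-6.3,0],"twist": 0,"gripper": 1},
    {"slide": [11.2,-3.5,0],"twist": 0,"gripper": 1},
    {"slide": [0,0,0],"twist": 0,"gripper": 1},
  ],
)

```text
time: 23.35
tool_pos: [0.4829, 0.0501, 0.0955]
orientation: [0.002, 0.082, 0.997, 0.0]
force: [-1.8, 1.9, 14.7]
width: 0.0122
grip_force: 79.6
```

arm_command(
  deltas=[
    {"slide": [11.7,-0.5,0],"twist": 0,"gripper": 1},
    {"slide": [11.5,2.5,0],"twist": 0,"gripper": 1},
    {"slide": [10.4,5.4,0],"twist": 0,"gripper": 1},
    {"slide": [8.7,7.9,0],"twist": 0,"gripper": 1},
    {"slide": [6.3,9.9,0],"twist": 0,"gripper": 1},
    {"slide": [3.5,12,0],"twist": 0,"gripper": 1},
    {"slide": [0,0,0],"twist": 0,"gripper": 1},
    {"slide": [0,0,0],"twist": 0,"gripper": 1},
    {"slide": [0,0,0],"twist": 0,"gripper": 1},
    {"slide": [0,0,0],"twist": 0,"gripper": 1},
  ],
)

```text
time: 24.6
tool_pos: [0.5326, 0.0866, 0.0955]
orientation: [-0.0, 0.082, 0.997, -0.001]
force: [-5.3, 0.1, 16.6]
width: 0.0122
grip_force: 79.9
```

```bash
python3 ang.py; python3 - <<'E'
from h import *
import cv2
ci=camera_info('wrist');im=snapshot('wrist')[:,:,::-1]
cv2.imwrite('pics/w6.png',im)
E
```

```text
t 24.6 p [532.6  86.6  95.5] xaxis yaw 170.6 F [-5.3  0.1 16.6] w 12.2 g 79.9
r 43.0 ang -9.6
```

View pics/w6.png

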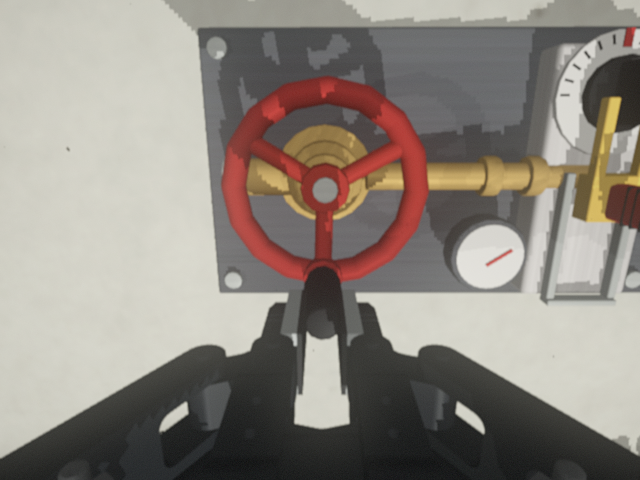

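The crank handle at (322,300) is held between the pads. It points straight back along the unit's x, the same place it had at the closed stop, so I'm handing in.

```bash
python3 -c "
from rig import *
print(arm.close_job())"
```

```text
the job is handed in; nothing more can be done
None
```

I set the knob on its red mark, slid the lock home over it, closed the valve to its stop and backed it off two turns, and handed the job in still gripping the crank handle; the hand-in returned no pass or fail verdict.

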